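Turn the red-lidded jar to the front

TASK

Turn the wooden turntable by pushing the pegs on its rim with the fingertips until the jar with the red lid stands at the front, in line with the red mark on the fixed tab. Push only the turntable: do not touch, lift or shift the two jars and the spoon rest that ride on it, and leave the bottle and the steamer beside it as they are. Then take the hand away, with the turntable at rest.

Things in the scene. Friction and masses are not known exactly. Their poses are not given: they have to be found in the camera images.
- base: fixed dark wooden foot under the turntable, 20 mm high, with a flat tab (36 mm wide, 12 mm high) that reaches out along the foot's own -x axis to 180 mm from the centre and carries a red stripe (32 x 24 mm) on its outer end. The tab marks the front and points roughly at the robot. Origin: on the work surface, on the axis of rotation; z up
- turntable: mid-brown wooden disc, 280 mm in diameter, 16 mm thick, its top 38 mm above the work surface. Six upright pegs stand on its rim (see peg0). It turns either way, more than a full turn, about its vertical axis; friction 0.15 N m (1 to 2 N at the rim), so it stops where it is left. Origin: on the axis, at the underside, 22 mm above the work surface; axes turn with the disc, z up
- peg0 (a point): foot of one of six alike white-painted pegs, on the disc's top, 130 mm from the axis at 30 degrees from the disc's own x axis; the others stand every 60 degrees (90, 150, 210, 270, 330). Each peg is 12 mm thick with a 16 mm ball on top; its top is 46 mm above the disc, 84 mm above the work surface
- seat0 (a point): point on the top of the disc, 62 mm from the axis along the disc's own -x axis: the place where the red-lidded jar stands (within 7 mm)
- seat1 (a point): point on the top of the disc, 62 mm from the axis, 120 degrees from seat0: the place of the blue-lidded jar or of the spoon rest
- seat2 (a point): point on the top of the disc, 62 mm from the axis, 120 degrees from seat0 the other way: the place of the other of those two
- red_jar: small closed glass jar with a red lid and a paper label, 52 mm in diameter, 66 mm tall, loose on the disc. Origin: centre of its underside; z up
- blue_jar: small closed glass jar with a blue lid, 52 mm in diameter, 62 mm tall, loose on the disc. Origin: centre of its underside; z up
- spoon_rest: small white ceramic dish, 68 mm in diameter with an 8 mm lip on one side, 14 mm high, loose on the disc. Origin: centre of its underside; z up
- bottle: empty green glass flip-top bottle, 68 mm in diameter, 192 mm tall, standing on the work surface to one side of the turntable. Origin: centre of its underside; z up
- steamer: lidded bamboo steamer, 154 mm in diameter, 108 mm tall over its handle, standing on the work surface on the other side. Origin: centre of its underside; z up
Mind the look-alikes: they are no part of the job. What is shaped like the steamer but black or blue is not meant.

How it is judged:
On the way:
1. the fingers push the turntable and it turns (contact force between the fingers and turntable above 0.2 N and angular speed of turntable above 0.03 rad/s).
At the end, for the whole second after the job is handed in: Red-lidded jar at the front, its centre within 10 mm of the line from the axis through the red mark; turntable at rest; jars and spoon rest upright within 22 mm of their seat points; bottle and steamer upright and moved less than 15 mm (x of red_jar in the frame of base below -0.03 m and y of red_jar in the frame of base between -0.01 and 0.01 m and angular speed of turntable below 0.05 rad/s and horizontal distance between red_jar and seat0 below 0.022 m and (horizontal distance between blue_jar and seat1 below 0.022 m or horizontal distance between blue_jar and seat2 below 0.022 m) and (horizontal distance between spoon_rest and seat1 below 0.022 m or horizontal distance between spoon_rest and seat2 below 0.022 m) and angle between each of red_jar, blue_jar, spoon_rest, bottle, steamer's own z axis and vertical below 0.1 rad and distance of each of bottle, steamer from where it was at the start of the episode below 0.015 m); the robot touches nothing.
It fails at once if the robot touches something that rides on the turntable (more than 0.5 N) (contact force between any of the fingers, the arm and red_jar above 0.5 N or contact force between any of the fingers, the arm and blue_jar above 0.5 N or contact force between any of the fingers, the arm and spoon_rest above 0.5 N).
It fails at once if a thing on the turntable is lifted, tipped or shifted from its place (not (horizontal distance between red_jar and seat0 below 0.022 m and (horizontal distance between blue_jar and seat1 below 0.022 m or horizontal distance between blue_jar and seat2 below 0.022 m) and (horizontal distance between spoon_rest and seat1 below 0.022 m or horizontal distance between spoon_rest and seat2 below 0.022 m)) or height (world z) of any of red_jar, blue_jar, spoon_rest above 0.048 m or angle between any of red_jar, blue_jar, spoon_rest's own z axis and vertical above 0.25 rad).
It fails at once if the bottle or the steamer is moved by more than 15 mm, lifted or tipped (distance of any of bottle, steamer from where it was at the start of the episode above 0.015 m or angle between any of bottle, steamer's own z axis and vertical above 0.25 rad).
It also fails if it takes over 64 s, if anything falls off the work surface, if the arm or the gripper's body presses on something with over 40 N, if the wrist force passes 120 N, or if a joint passes its speed limit or range.

ROBOT

A 7-joint arm with a two-finger parallel gripper is mounted at the origin on the work surface. World frame = base frame: x ahead of the robot, y to its left, z up, the work surface at z = 0. Lengths are in m, angles in rad, forces in N, time in s.
With the tool pointing down it reaches from about 0.35 to 0.9 m from the base axis. Payload 8.1 kg.
Tool frame: the origin (TCP) lies on the centre line of the jaws, within the pads' length; the fingertips stand 11 mm ahead of it and the grasp point (between the pads) lies 8 mm behind it; y points along the fingers, x is the direction in which the jaws open and shut, and the axes are right-handed (so a half turn about y gives the same grasp; the last joint's range is limited). The gripper opens to 85 mm and grips with 20 to 120 N. Pads are 22 mm wide; open, the fingers measure 114 mm over their backs; the gripper's body (76 mm by 85 mm) begins 54 mm behind the grasp point. The pads swing forward as they close: fully open they stand 13 mm farther back than shut.
Start: joints at [1.011, 0.434, 0.025, 1.573, -0.012, 1.134, -0.075], TCP at [0.276, -0.561, 0.242] pointing down, gripper open.
Joint ranges: [-2.62, 2.62], [-0.44, 2.09], [-1.27, 1.32], [0.08, 2.57], [-1.32, 4.46], [0.12, 2], [-2.74, 2.74]. Speed limits (rad/s): [2.22, 2.22, 3.01, 3.01, 3.14, 3.14, 3.14].

INTERFACE

Orientations are given as [roll, pitch, yaw] about the fixed x, y, z axes, in that order (R = Rz(yaw) Ry(pitch) Rx(roll)).
In Python, from station import bot, viewer, ticket gives the robot as it stands.
- The arm moves only by the shell command python3 -m creep 'ROWS'. ROWS is JSON, a list of rows, each a list of 7 numbers: the shift along the world's x, y, z in cm, then the turn, a rotation vector about the world's x, y, z in degrees, then the opening in per cent of the stroke, from 0 (shut) to 100 (fully open). A call has exactly 5 rows; each row shifts and turns the commanded pose from where the row before left it; what a row does not reach is not made up. A row lasts 1/10 s, in which the tool goes at most 50 mm and 8.59 degrees, less where a joint would pass 70% of its speed; a pose out of reach is approached as far as the arm can. A call is refused whole if a number of a shift passes 5 or a number of a turn 8.59, either way. A call with a gripper value outside its range is refused whole. The fingers move at their own pace and stop on an object; the grip force is fixed at half the most. Time passes only in rows, so rows that do not move let the fingers close, or fill a call up. It gives the time, the measured TCP pose, the force and the opening at its end, in the units of the state.
- bot.observe(): the state, without advancing time (a new reading comes with each control period).
- viewer.grab_frame(name): name is "scene" or "side" or "wrist"; returns the picture (420x560x3 uint8, red, green, blue); there is no depth.
- viewer.camera_model(name): a dict with "intrinsics" (3x3 intrinsics, pixels), "R" (3x3) and "t" (3): a world point X has camera coordinates R X + t; the wrist camera has in their place "mount" (4x4, takes a point from camera to tool coordinates, whose origin is the TCP and whose axes are the tool frame's). Camera axes: x right, y down, z forward; pixel columns grow to the right and rows downward; lengths in m; the calibration is good to about 2 mm. The wrist camera is an equidistant fisheye: a pixel r from the principal point sees the ray r / f radians off the axis. A picture is of the moment at which its call begins: read the wrist's pose just before it. camera_model takes no time and is no camera call.
- ticket.finish_job(): hands the job in, once; it reports no verdict.
The state is a dict: "time": time; "joint_pos": joint angles; "joint_vel": joint speeds; "joint_efforts": joint torques, N m; "position": TCP position; "eef_rot": TCP orientation; "force": force on the tool from outside, world axes, zero at the start; "torque": the same for the moment, N m; "grip_width": finger opening in m.
Only numpy, scipy, OpenCV 4.12 (cv2) and the standard library are available. Lean on these libraries where they do the work, as an engineer would, in place of code of your own. Each camera call takes 0.05 s, during which the arm holds its last target.

## Working session

There is one attempt and no reset: what is moved stays moved. The work goes in short steps, Python scripts to look and compute and a shell command to move; the robot and the scene stay as the last step left them, time stands still between calls to the robot, and variables do not carry over. Pictures are saved under pics/ and viewed, and the job is handed in when it is done.

```bash
ls; mkdir -p pics
python3 - <<'E'
from station import bot, viewer
import cv2
s=bot.observe();print({k:(v if not hasattr(v,'round') else v.round(3) if hasattr(v,'shape') else v) for k,v in s.items()})
for n in("scene","side","wrist"):
    cv2.imwrite(f"pics/{n}0.png",viewer.grab_frame(n)[:,:,::-1])
    m=viewer.camera_model(n);print(n,m)
E
```

```text
pics
{'time': 0.0, 'joint_pos': array([ 1.011,  0.435,  0.025,  1.574, -0.012,  1.134, -0.075]), 'joint_vel': array([ 0.001,  0.   , -0.002,  0.001,  0.001, -0.001,  0.001]), 'joint_efforts': array([-0.0000e+00, -6.7047e+01,  1.0260e+00, -3.1621e+01,  1.6000e-02,
        1.2000e-02,  0.0000e+00]), 'position': array([ 0.275, -0.561,  0.242]), 'eef_rot': array([-1.571,  0.002, -1.114]), 'force': array([-0.191,  0.263,  0.252]), 'torque': array([ 0.028, -0.06 , -0.001]), 'grip_width': 0.0854779600169407}
scene {'intrinsics': array([[399.00793057,   0.        , 281.55383174],
       [  0.        , 399.00793057, 206.6458595 ],
       [  0.        ,   0.        ,   1.        ]]), 'R': array([[ 0.48430206,  0.87489484, -0.00324671],
       [ 0.65992631, -0.36773661, -0.65518474],
       [-0.57441168,  0.31516473, -0.75546172]]), 't': array([-0.32677258, -0.24144709,  1.43180386])}
side {'intrinsics': array([[542.92275917,   0.        , 285.0509266 ],
       [  0.        , 542.92275917, 211.54348429],
       [  0.        ,   0.        ,   1.        ]]), 'R': array([[-0.79182046, -0.61031506,  0.02314925],
       [-0.3710227 ,  0.45056453, -0.8119937 ],
       [ 0.48514175, -0.65154212, -0.58320695]]), 't': array([0.4518268 , 0.1723398 , 1.41930222])}
wrist {'intrinsics': array([[325.1922621 ,   0.        , 278.05464794],
       [  0.        , 325.1922621 , 207.05037514],
       [  0.        ,   0.        ,   1.        ]]), 'mount': array([[ 9.99998416e-01,  1.22668345e-03,  1.28951998e-03,
        -2.16325981e-04],
       [-8.17443370e-04, -3.27035712e-01,  9.45011627e-01,
        -1.32110163e-01],
       [ 1.58094921e-03, -9.45011184e-01, -3.27034191e-01,
         8.49975656e-02],
       [ 0.00000000e+00,  0.00000000e+00,  0.00000000e+00,
         1.00000000e+00]])}
```

View pics/scene0.png

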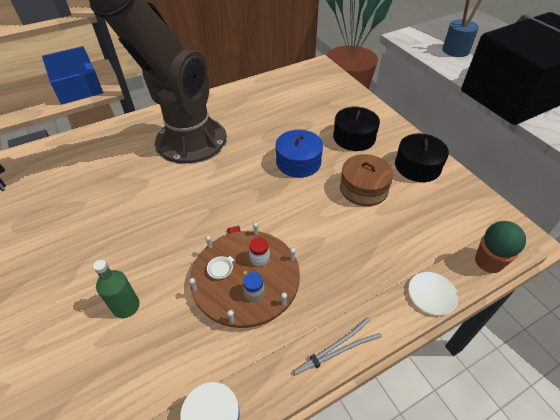

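View pics/side0.png

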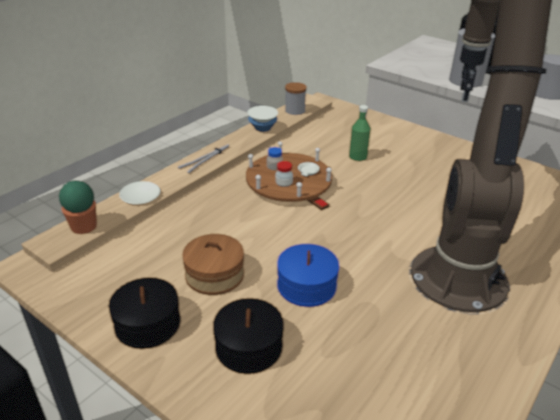

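View pics/wrist0.png

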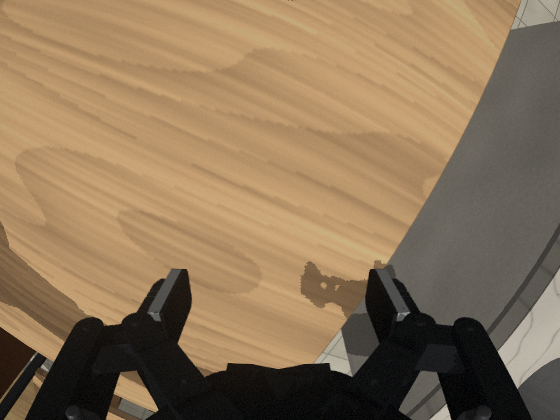

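The scene picture shows the turntable centred near (245,277), the red lid at (259,246), the red mark at (234,231) and the bottle at (118,295). I'll zoom in for exact pixels.

Run:
```python
import cv2
i=cv2.imread("pics/scene0.png")[215:330,180:310];cv2.imwrite("pics/sc_z.png",cv2.resize(i,None,fx=6,fy=5.2,interpolation=cv2.INTER_CUBIC))
i=cv2.imread("pics/side0.png")[135:215,235:345];cv2.imwrite("pics/sd_z.png",cv2.resize(i,None,fx=7,fy=7,interpolation=cv2.INTER_CUBIC))
```

```text
(no output)
```

View pics/sc_z.png

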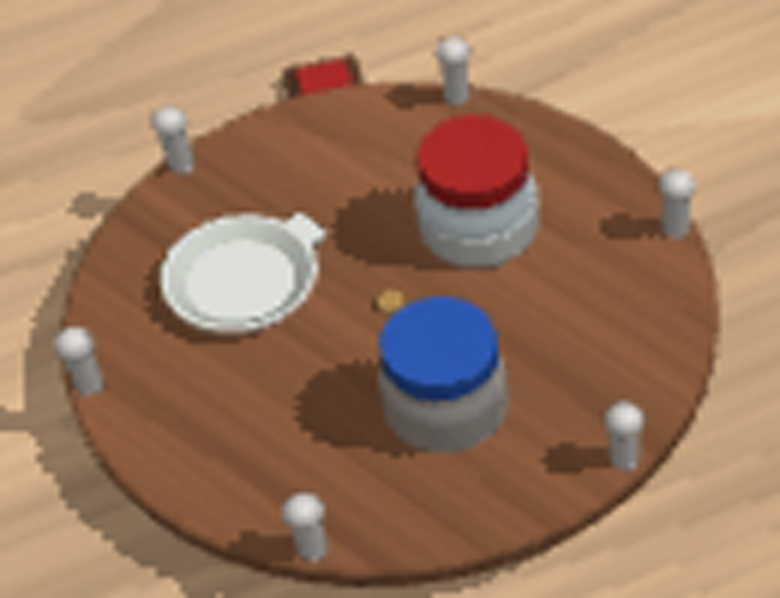

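View pics/sd_z.png

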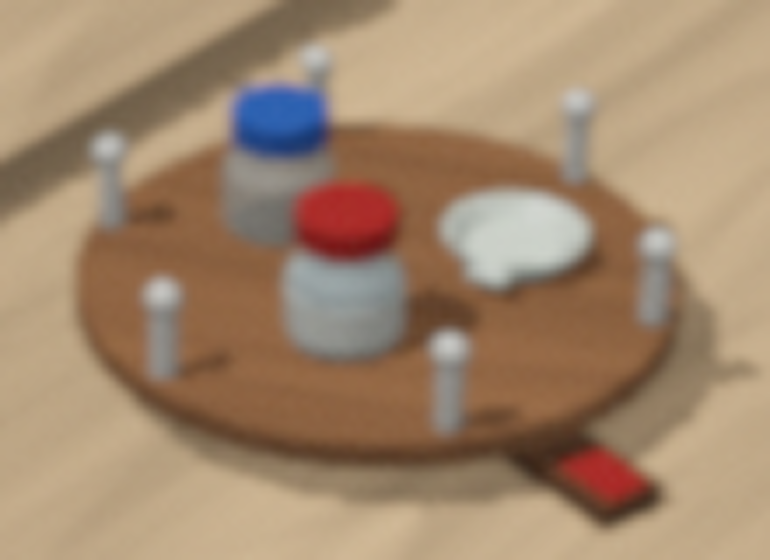

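```bash
cat > h.py <<'E'
import numpy as np
from scipy.optimize import least_squares
from station import bot, viewer
def cam(n):
    m=viewer.camera_model(n);return m["intrinsics"],m["R"],m["t"]
C={n:cam(n) for n in("scene","side")}
def proj(n,X):
    K,R,t=C[n];p=np.atleast_2d(X)@R.T+t;p=p@K.T;return p[:,:2]/p[:,2:]
def ray(n,px,z):
    K,R,t=C[n];d=R.T@np.linalg.inv(K)@np.array([px[0],px[1],1.]);o=-R.T@t
    return o+d*(z-o[2])/d[2]
S=lambda x,y:np.array([180+(x+.5)/6-.5,215+(y+.5)/5.2-.5])
D=lambda x,y:np.array([235+(x+.5)/7-.5,135+(y+.5)/7-.5])
def multi(obs):
    # obs list (cam,px) -> triangulate
    f=lambda X:np.concatenate([(proj(n,X)[0]-p) for n,p in obs]);r=least_squares(f,[.6,0,.05]);return r.x,abs(r.fun).max()
E
python3 - <<'E'
from h import *
sc=[S(*p) for p in[(453,51),(170,122),(75,344),(304,511),(625,420),(677,186)]]
sd=[D(*p) for p in[(450,348),(656,243),(577,104),(316,61),(109,147),(161,294)]]
for a,b in zip(sc,sd): print(multi([("scene",a),("side",b)]))
k=np.arange(6)
def P(q): a=q[2]-k*np.pi/3; return np.c_[q[0]+.13*np.cos(a),q[1]+.13*np.sin(a),0*a+.076]
for sg in(-1,1):
    def P(q,sg=sg): a=q[2]+sg*k*np.pi/3; return np.c_[q[0]+.13*np.cos(a),q[1]+.13*np.sin(a),0*a+.076]
    for w in("both","scene","side"):
        f=lambda q:np.concatenate([(proj("scene",P(q))-sc).ravel()*(w!="side"),(proj("side",P(q))-sd).ravel()*(w!="scene")])
        for a0 in (2,3,4):
            r=least_squares(f,[.62,-.1,a0]); print(sg,w,r.x,np.degrees(r.x[2]),r.cost,abs(r.fun).max())
for nm,a,b in[("redlid",(473,150),(348,212)),("bluelid",(439,338),(280,117)),]:
    print(nm,multi([("scene",S(*a)),("side",D(*b))]))
print("lidtop",ray("scene",S(473,148),.104),ray("side",D(348,208),.104))
print("bluetop",ray("scene",S(439,335),.1),ray("side",D(280,108),.1))
print("mark",ray("side",D(604,474),.012),ray("side",D(632,503),.012),ray("scene",S(325,77),.012),ray("scene",S(320,68),.012))
print("centre",ray("scene",S(390,301),.038))
print("dish",ray("scene",S(240,272),.050),ray("side",D(517,232),.05))
print("bottle",ray("scene",(122,305),0.0),ray("scene",(100,265),.19),ray("side",(359,152),0),ray("side",(363,109),.19))
print("steamer",ray("scene",(367,163),.108))
E
```

```text
(array([0.51818722, 0.00462569, 0.07805228]), np.float64(0.25147606789437305))
(array([ 0.49872677, -0.12385158,  0.07786709]), np.float64(0.25129452372976857))
(array([ 0.59906758, -0.20565386,  0.07732514]), np.float64(0.32544688718826364))
(array([ 0.72023912, -0.15933299,  0.07717917]), np.float64(0.43960587412021823))
(array([ 0.74139414, -0.03153811,  0.07834507]), np.float64(0.4323085149429744))
(array([0.6407256 , 0.05026117, 0.07821849]), np.float64(0.2544300115026772))
-1 both [ 0.60850123 -0.06858064 -0.7011312 ] -40.17185846105759 15581.89733998805 91.84428795041612
-1 both [ 0.60850101 -0.06857908  5.581483  ] 319.7954195914231 15581.89733377368 91.84048259654287
-1 both [ 0.60850102 -0.06857918  5.58151978] 319.7975266006999 15581.89728568941 91.84072810786793
-1 scene [ 0.59916723 -0.06921741  0.11313069] 6.481911294169672 11689.274772789122 87.79604595027675
-1 scene [ 0.59916722 -0.06921708  0.11307319] 6.478616807163596 11689.274714211026 87.79735789916793
-1 scene [ 0.59916717 -0.06921236  6.39542122] 366.4306438498233 11689.27475775022 87.81645324537439
-1 side [ 
[... 1351 characters left out ...]
  0.09620297]), np.float64(0.18819499610845014))
lidtop [ 0.59553294 -0.02232625  0.104     ] [ 0.59634536 -0.02558998  0.104     ]
bluetop [ 0.67929966 -0.07979481  0.1       ] [ 0.67908013 -0.08177849  0.1       ]
mark [ 0.46432279 -0.04151716  0.012     ] [ 0.44237317 -0.03103481  0.012     ] [ 0.45669227 -0.0365859   0.012     ] [ 0.44976    -0.03606857  0.012     ]
centre [ 0.61713103 -0.07647615  0.038     ]
dish [ 0.57814543 -0.12771981  0.05      ] [ 0.57775329 -0.13124649  0.05      ]
bottle [ 0.53016948 -0.38040687  0.        ] [ 0.53822801 -0.37197285  0.19      ] [ 0.54801854 -0.40576377  0.        ] [ 0.52737897 -0.35985421  0.19      ]
steamer [0.49410055 0.391619   0.108     ]
```

The pegs fit to under 1 px: axis at about (0.620, -0.078), red jar at about 114.5° and mark at about 166°. The disc therefore needs about +51.5° (counter-clockwise). I'll push the peg at 140.9°, approaching at height with the gripper shut and the jaw axis tangential.

```bash
python3 -m creep '[[1.77,3.94,0,0,0,7.67,0],[1.77,3.94,0,0,0,7.67,0],[1.77,3.94,0,0,0,7.67,0],[1.77,3.94,0,0,0,7.67,0],[1.77,3.94,0,0,0,7.67,0]]'; python3 -c "
from station import bot;print(bot.observe()['joint_pos'].round(2))"
```

```text
time: 0.65
position: [0.3645, -0.3622, 0.2422]
eef_rot: [-1.571, 0.0, -0.439]
force: [1.2, -0.6, 0.0]
grip_width: 0.0126
[ 0.84  0.27 -0.2   1.83  0.06  1.05  0.18]
```

```bash
python3 -m creep '[[1.77,3.94,0,0,0,7.67,0],[1.77,3.94,0,0,0,7.67,0],[1.77,3.94,0,0,0,7.67,0],[1.77,3.94,0,0,0,7.67,0],[1.77,3.94,0,0,0,7.67,0]]';python3 -m creep '[[1.77,3.94,0,0,0,7.67,0],[1.77,3.94,0,0,0,7.67,0],[1.77,3.94,0,0,0,7.67,0],[1.77,3.94,0,0,0,7.67,0],[0,0,0,0,0,0,0]]'; python3 -c "
from station import bot;print(bot.observe()['joint_pos'].round(2))"
```

```text
time: 1.15
position: [0.4529, -0.1653, 0.2424]
eef_rot: [-1.571, -0.0, 0.23]
force: [0.6, -0.4, -0.1]
grip_width: -0.0
time: 1.65
position: [0.5248, -0.0027, 0.2426]
eef_rot: [-1.569, -0.004, 0.772]
force: [-0.8, 0.1, -0.6]
grip_width: 0.0
[ 0.37  0.34 -0.6   1.78  0.21  1.09  0.47]
```

```bash
python3 -m creep '[[0.8,1.65,0,0,0,3.4,0],[0.8,1.65,0,0,0,3.4,0],[0,0,-2,0,0,0,0],[0,0,-3,0,0,0,0],[0,0,-2,0,0,0,0]]'
python3 - <<'E'
from station import bot, viewer
import cv2
print(bot.observe()['position'])
for n in("scene","side","wrist"): cv2.imwrite(f"pics/{n}1.png",viewer.grab_frame(n)[:,:,::-1])
a=cv2.imread("pics/scene1.png")[150:340,140:330];b=cv2.imread("pics/wrist1.png")
cv2.imwrite("pics/c1.png",cv2.hconcat([cv2.resize(a,(400,400)),cv2.resize(b,(400,400))]))
E
```

```text
time: 2.15
position: [0.5393, 0.0239, 0.1708]
eef_rot: [-1.57, 0.001, 0.881]
force: [-0.2, -0.1, 0.0]
grip_width: -0.0001
[0.5393301  0.02389005 0.17075234]
```

View pics/c1.png

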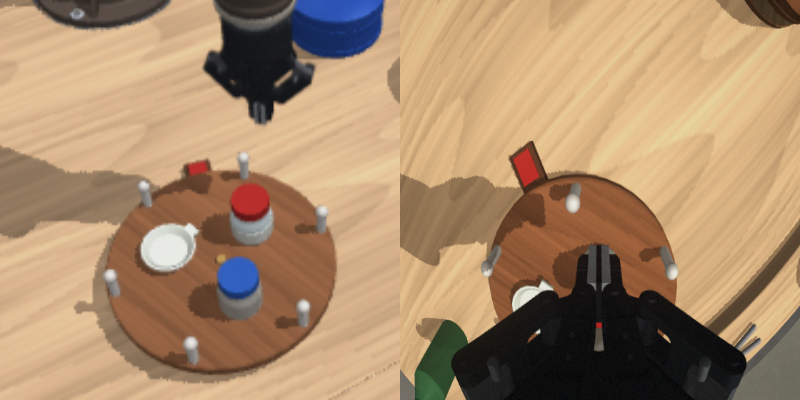

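Nothing touched so far. The fingers are shut, on the far side of the target peg from the push direction, clear of the red jar. Next I descend.

```bash
python3 -m creep '[[0.2,0.6,-1,0,0,0,0],[0,0,-2.5,0,0,0,0],[0,0,-2.5,0,0,0,0],[0,0,-2.2,0,0,0,0],[0,0,-1.8,0,0,0,0]]'
python3 - <<'E'
from station import bot, viewer
import cv2
print(bot.observe()['position'])
for n in("scene","side","wrist"): cv2.imwrite(f"pics/{n}2.png",viewer.grab_frame(n)[:,:,::-1])
a=cv2.imread("pics/scene2.png")[200:330,180:310];b=cv2.imread("pics/side2.png")[110:220,235:345]
cv2.imwrite("pics/c2.png",cv2.hconcat([cv2.resize(a,(400,400)),cv2.resize(b,(400,400))]))
E
```

```text
time: 2.8
position: [0.5422, 0.0303, 0.0719]
eef_rot: [-1.572, -0.001, 0.879]
force: [0.6, -1.7, 0.7]
grip_width: 0.0001
[0.54219016 0.0302969  0.07191162]
```

View pics/c2.png

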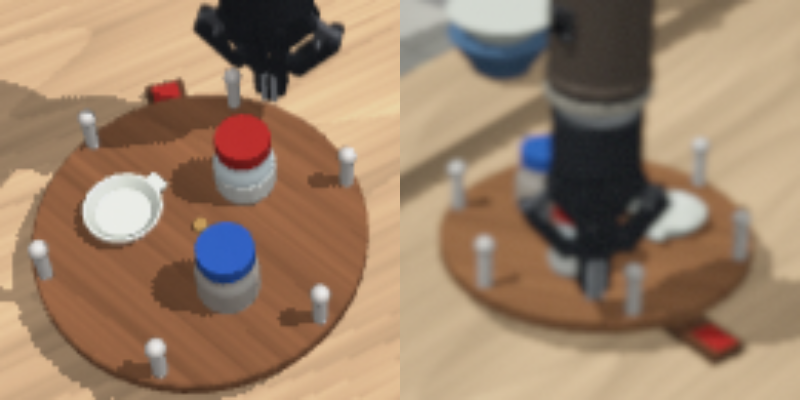

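```bash
python3 -c "
import numpy as np
a=np.radians(np.arange(125.8,186,3));p=13.3*np.c_[np.cos(a),np.sin(a)];print(np.c_[np.degrees(a[:-1]),np.diff(p,axis=0)].round(2))"
```

```text
[[ 1.258e+02 -5.500e-01 -4.200e-01]
 [ 1.288e+02 -5.300e-01 -4.500e-01]
 [ 1.318e+02 -5.100e-01 -4.800e-01]
 [ 1.348e+02 -4.800e-01 -5.000e-01]
 [ 1.378e+02 -4.500e-01 -5.300e-01]
 [ 1.408e+02 -4.300e-01 -5.500e-01]
 [ 1.438e+02 -4.000e-01 -5.700e-01]
 [ 1.468e+02 -3.700e-01 -5.900e-01]
 [ 1.498e+02 -3.300e-01 -6.100e-01]
 [ 1.528e+02 -3.000e-01 -6.300e-01]
 [ 1.558e+02 -2.700e-01 -6.400e-01]
 [ 1.588e+02 -2.300e-01 -6.600e-01]
 [ 1.618e+02 -2.000e-01 -6.700e-01]
 [ 1.648e+02 -1.600e-01 -6.800e-01]
 [ 1.678e+02 -1.300e-01 -6.800e-01]
 [ 1.708e+02 -9.000e-02 -6.900e-01]
 [ 1.738e+02 -6.000e-02 -6.900e-01]
 [ 1.768e+02 -2.000e-02 -7.000e-01]
 [ 1.798e+02  2.000e-02 -7.000e-01]
 [ 1.828e+02  5.000e-02 -6.900e-01]]
```

```bash
python3 -m creep '[[-0.55,-0.42,0,0,0,3,0],[-0.53,-0.45,0,0,0,3,0],[-0.51,-0.48,0,0,0,3,0],[-0.48,-0.50,0,0,0,3,0],[-0.45,-0.53,0,0,0,3,0]]'; python3 -m creep '[[-0.43,-0.55,0,0,0,3,0],[-0.40,-0.57,0,0,0,3,0],[-0.37,-0.59,0,0,0,3,0],[-0.33,-0.61,0,0,0,3,0],[-0.30,-0.63,0,0,0,3,0]]'
python3 - <<'E'
from station import bot, viewer
import cv2,numpy as np
s=bot.observe();p=s['position'];d=p[:2]-[.62,-.078];print(p,s['force'],np.hypot(*d),np.degrees(np.arctan2(d[1],d[0])))
for n in("scene","side"): cv2.imwrite(f"pics/{n}3.png",viewer.grab_frame(n)[:,:,::-1])
a=cv2.imread("pics/scene3.png")[200:330,180:310];b=cv2.imread("pics/side3.png")[110:220,235:345]
cv2.imwrite("pics/c3.png",cv2.hconcat([cv2.resize(a,(400,400)),cv2.resize(b,(400,400))]))
E
```

```text
time: 3.45
position: [0.5175, 0.0066, 0.0741]
eef_rot: [-1.573, -0.002, 1.143]
force: [0.2, 2.4, -0.4]
grip_width: 0.0003
time: 3.95
position: [0.499, -0.0231, 0.074]
eef_rot: [-1.573, -0.001, 1.405]
force: [-1.3, 1.7, -0.1]
grip_width: -0.0001
[ 0.49895663 -0.02310764  0.07404767] [-1.33485266  1.69971377 -0.06614212] 0.1329084921389072 155.60602613502283
```

View pics/c3.png

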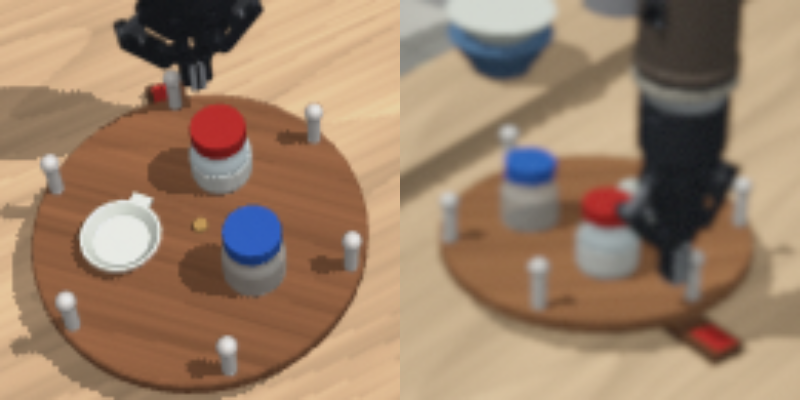

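```bash
python3 -m creep '[[-0.27,-0.64,-0.1,0,0,3,0],[-0.23,-0.66,-0.1,0,0,3,0],[-0.20,-0.67,-0.1,0,0,3,0],[-0.16,-0.68,0,0,0,3,0],[-0.13,-0.68,0,0,0,3,0]]'
python3 - <<'E'
from station import bot, viewer
import cv2,numpy as np
s=bot.observe();p=s['position'];d=p[:2]-[.62,-.078];print(p,s['force'],np.hypot(*d),np.degrees(np.arctan2(d[1],d[0])))
for n in("scene","side"): cv2.imwrite(f"pics/{n}4.png",viewer.grab_frame(n)[:,:,::-1])
i=cv2.imread("pics/scene4.png")[215:330,180:310];cv2.imwrite("pics/sc4.png",cv2.resize(i,None,fx=6,fy=5.2,interpolation=cv2.INTER_CUBIC))
E
```

```text
time: 4.55
position: [0.4893, -0.0565, 0.0706]
eef_rot: [-1.573, 0.0, 1.665]
force: [-0.0, 1.6, 0.3]
grip_width: -0.0001
[ 0.48926911 -0.05645086  0.07055092] [-0.03024114  1.59838779  0.2744678 ] 0.13249501950534207 170.63976759772464
```

View pics/sc4.png

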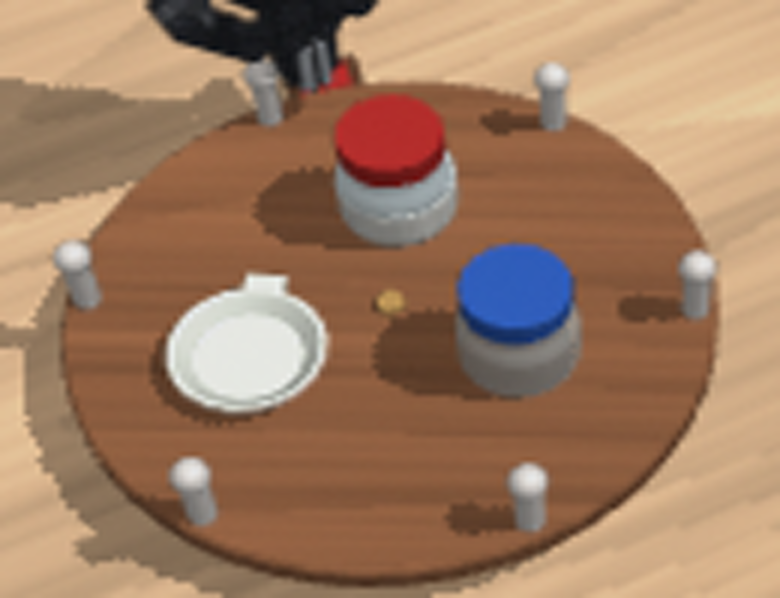

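Run:
```python
from h import *
C0=np.array([.6192,-.0768])
for p in[(473,150),(390,134)]:
    x=ray("scene",S(*p),.104)[:2]-C0;print(np.hypot(*x),np.degrees(np.arctan2(x[1],x[0])))
sc=np.array([S(*p) for p in[(262,77),(74,256),(190,475),(527,481),(697,267),(552,77)]])
k=np.arange(6)
def P(q): a=q[2]+k*np.pi/3; return np.c_[q[0]+.13*np.cos(a),q[1]+.13*np.sin(a),0*a+.076]
r=least_squares(lambda q:(proj("scene",P(q))-sc).ravel(),[.62,-.08,3.1]);print(r.x,np.degrees(r.x[2]),abs(r.fun).max())
```

```text
0.05848469534931688 112.73997059095848
0.055534524628102294 150.1413047323081
[ 0.61897203 -0.07683471  3.13438812] 179.5872109085129 0.6150642825499233
```

```bash
python3 -m creep '[[-0.10,-0.76,0,0,0,3.3,0],[-0.06,-0.76,0,0,0,3.3,0],[-0.02,-0.70,0,0,0,3,0],[0.01,-0.46,0,0,0,2,0],[0.01,-0.23,0,0,0,1,0]]'
python3 - <<'E'
from station import bot, viewer
import cv2,numpy as np
s=bot.observe();p=s['position'];d=p[:2]-[.62,-.078];print(p,s['force'],np.hypot(*d),np.degrees(np.arctan2(d[1],d[0])))
for n in("scene","side"): cv2.imwrite(f"pics/{n}5.png",viewer.grab_frame(n)[:,:,::-1])
i=cv2.imread("pics/scene5.png")[215:330,180:310];cv2.imwrite("pics/sc5.png",cv2.resize(i,None,fx=6,fy=5.2,interpolation=cv2.INTER_CUBIC))
i=cv2.imread("pics/side5.png")[135:215,235:345];cv2.imwrite("pics/sd5.png",cv2.resize(i,None,fx=7,fy=7,interpolation=cv2.INTER_CUBIC))
E
```

```text
time: 5.15
position: [0.4874, -0.0858, 0.07]
eef_rot: [-1.572, 0.0, 1.883]
force: [-0.1, 2.7, 1.9]
grip_width: 0.0
[ 0.48735371 -0.08579847  0.07000733] [-0.05695104  2.67156989  1.90135031] 0.13287533407826385 -176.63537097029726
```

View pics/sc5.png

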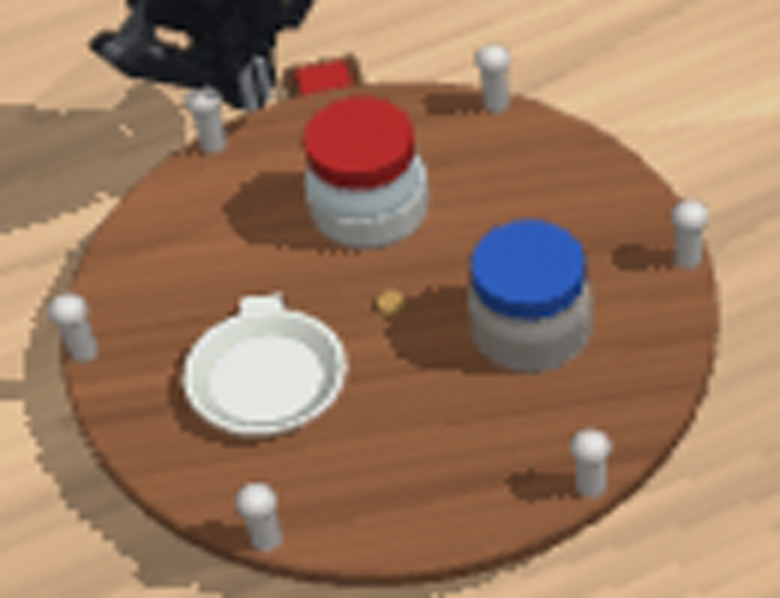

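View pics/sd5.png

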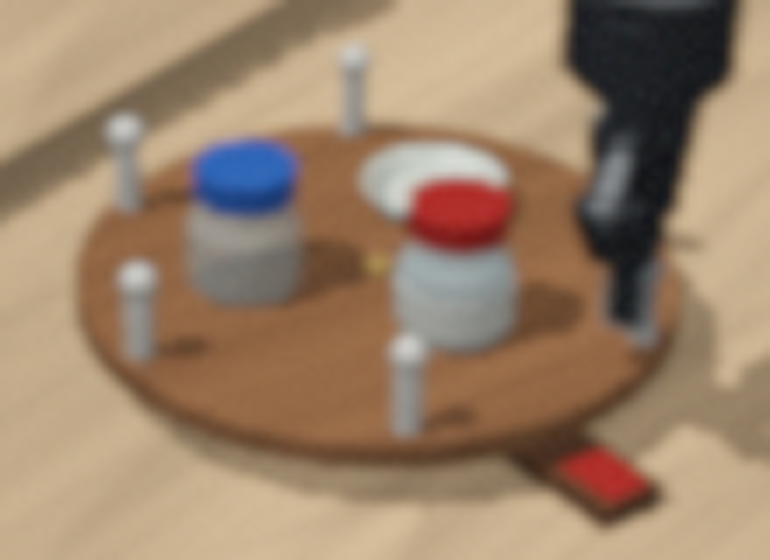

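Run:
```python
from h import *
import cv2
k=np.arange(6)
sc=np.array([S(*p) for p in[(205,106),(70,310),(257,499),(591,446),(690,215),(492,59)]])
sd=np.array([D(*p) for p in[(352,60),(125,130),(137,275),(408,350)]])
def P(q): a=q[2]+k*np.pi/3; return np.c_[q[0]+.13*np.cos(a),q[1]+.13*np.sin(a),0*a+.076]
rs=least_squares(lambda q:(proj("scene",P(q))-sc).ravel(),[.62,-.08,3.3])
rd=least_squares(lambda q:(proj("side",P(q)[2:])-sd).ravel(),[.62,-.08,3.3])
for n,r,lid,box in(("scene",rs,S(359.5,134),(225,238,225,245)),("side",rd,D(462,204),(195,212,308,332))):
    im=cv2.cvtColor(cv2.imread(f"pics/{n}5.png"),cv2.COLOR_BGR2HSV)
    m=cv2.inRange(im,(0,150,60),(8,255,255))|cv2.inRange(im,(172,150,60),(180,255,255))
    b=np.zeros_like(m);b[box[0]:box[1],box[2]:box[3]]=1;vy,ux=np.nonzero(m*b>0)
    mk=ray(n,(ux.mean(),vy.mean()),.012)[:2]-r.x[:2]; L=ray(n,lid,.104)[:2]-r.x[:2]
    am,al=[np.degrees(np.arctan2(v[1],v[0])) for v in(mk,L)]
    print(n,r.x[:2],np.degrees(r.x[2]),abs(r.fun).max(),"mark",len(ux),np.hypot(*mk),am,"lid",np.hypot(*L),al,"off mm",1000*np.hypot(*L)*np.sin(np.radians(am-al)))
```

```text
scene [ 0.61917537 -0.07670793] 192.75402024146226 1.0174349050985256 mark 101 0.15442203046911443 164.46076751421654 lid 0.05679041814372867 163.3079427731583 off mm 1.1425794765287587
side [ 0.62118553 -0.081385  ] 192.8081044345236 0.34292892856396406 mark 74 0.16208005722010665 165.15724821852172 lid 0.06471581048265168 161.1073000430877 off mm 4.5706242466037965
```

The jar is still 1 to 4.6 mm short of the line, depending on the camera. I'll nudge it about 2° more, then back off.

```bash
python3 -m creep '[[0.01,-0.15,0,0,0,0.7,0],[0.01,-0.15,0,0,0,0.7,0],[0.01,-0.15,0,0,0,0.6,0],[0,0,0,0,0,0,0],[0,0,0,0,0,0,0]]'; python3 -m creep '[[-0.1,0.5,0,0,0,0,0],[-0.5,1,0,0,0,0,0],[-2,0,0.5,0,0,0,0],[-3,0,1,0,0,0,0],[-3,0,2,0,0,0,0]]';python3 -m creep '[[-1,0,4,0,0,0,0],[0,0,4.5,0,0,0,0],[0,0,4.5,0,0,0,0],[0,0,2,0,0,0,0],[0,0,0,0,0,0,0]]'
python3 - <<'E'
from station import bot, viewer
import cv2,numpy as np
for n in("scene","side"): cv2.imwrite(f"pics/{n}6.png",viewer.grab_frame(n)[:,:,::-1])
i=cv2.imread("pics/scene6.png")[215:330,180:310];cv2.imwrite("pics/sc6.png",cv2.resize(i,None,fx=6,fy=5.2,interpolation=cv2.INTER_CUBIC))
i=cv2.imread("pics/side6.png")[135:215,235:345];cv2.imwrite("pics/sd6.png",cv2.resize(i,None,fx=7,fy=7,interpolation=cv2.INTER_CUBIC))
E
```

```text
time: 5.75
position: [0.4867, -0.0907, 0.0693]
eef_rot: [-1.571, -0.0, 1.919]
force: [0.3, 0.7, 0.0]
grip_width: 0.0001
time: 6.25
position: [0.3986, -0.0744, 0.1037]
eef_rot: [-1.569, -0.002, 1.92]
force: [0.6, -0.3, 0.9]
grip_width: -0.0002
time: 6.75
position: [0.392, -0.0749, 0.2567]
eef_rot: [-1.574, 0.004, 1.919]
force: [0.5, 0.1, -0.8]
grip_width: -0.0003
```

View pics/sc6.png

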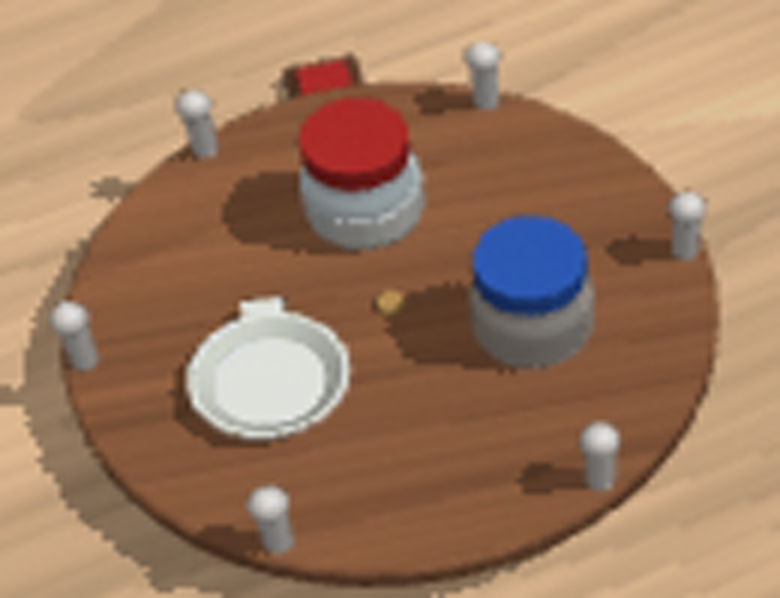

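View pics/sd6.png

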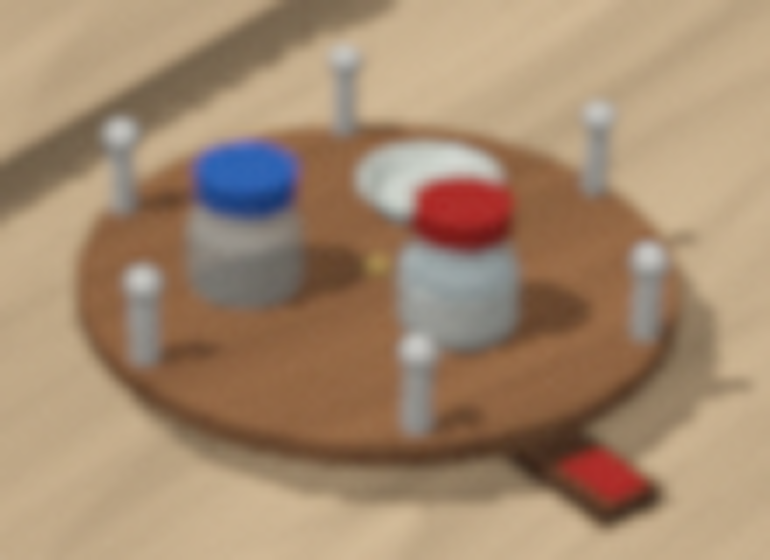

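Run:
```python
from h import *
import cv2
k=np.arange(6)
sc=np.array([S(*p) for p in[(194,105),(71,319),(269,504),(600,439),(688,208),(483,57)]])
sd=np.array([D(*p) for p in[(648,257),(598,116),(344,60),(121,134),(142,279),(418,349)]])
def P(q): a=q[2]+k*np.pi/3; return np.c_[q[0]+.13*np.cos(a),q[1]+.13*np.sin(a),0*a+.076]
rs=least_squares(lambda q:(proj("scene",P(q))-sc).ravel(),[.62,-.08,3.3])
rd=least_squares(lambda q:(proj("side",P(q))-sd).ravel(),[.62,-.08,3.3])
for n,r,lid,box in(("scene",rs,S(355,136),(225,238,225,245)),("side",rd,D(464,204),(195,212,308,332))):
    im=cv2.cvtColor(cv2.imread(f"pics/{n}6.png"),cv2.COLOR_BGR2HSV)
    m=cv2.inRange(im,(0,150,60),(8,255,255))|cv2.inRange(im,(172,150,60),(180,255,255))
    b=np.zeros_like(m);b[box[0]:box[1],box[2]:box[3]]=1;vy,ux=np.nonzero(m*b>0)
    mk=ray(n,(ux.mean(),vy.mean()),.012)[:2]-r.x[:2]; L=ray(n,lid,.104)[:2]-r.x[:2]
    am,al=[np.degrees(np.arctan2(v[1],v[0])) for v in(mk,L)]
    print(n,r.x[:2],np.degrees(r.x[2]),abs(r.fun).max(),"mark",len(ux),(ux.mean(),vy.mean()),np.hypot(*mk),am,"lid",np.hypot(*L),al,"off mm",1000*np.hypot(*L)*np.sin(np.radians(am-al)))
a=cv2.imread("pics/scene0.png");b=cv2.imread("pics/scene6.png")
d=cv2.absdiff(a,b).max(2);print("bottle diff",d[255:320,95:142].max(),"steamer diff",d[155:205,338:395].max())
s=bot.observe();print(s['force'],s['joint_vel'].round(3))
```

```text
scene [ 0.61903087 -0.07662568] 194.79050137312055 0.1389580122964844 mark 103 (np.float64(235.9126213592233), np.float64(232.62135922330097)) 0.1541766907209536 164.72368067828452 lid 0.05588440563115711 165.4250061390853 off mm -0.684032544171643
side [ 0.62122783 -0.08160532] 194.6079211084225 0.3339042531883081 mark 75 (np.float64(320.46666666666664), np.float64(202.56)) 0.1623642708302846 164.9822453560027 lid 0.06528641048312933 161.59721258403195 off mm 3.8548755368074383
bottle diff 4 steamer diff 5
[-0.62694502 -0.35031363 -1.01673792] [-0.013  0.029  0.014  0.022  0.004 -0.003 -0.002]
```

```bash
python3 -m creep '[[0,0,0,0,0,0,0],[0,0,0,0,0,0,0],[0,0,0,0,0,0,0],[0,0,0,0,0,0,0],[0,0,0,0,0,0,0]]'; python3 -c "
from station import ticket;print(ticket.finish_job())"
```

```text
time: 7.35
position: [0.3907, -0.0754, 0.2541]
eef_rot: [-1.571, -0.001, 1.919]
force: [-0.3, 0.2, 0.0]
grip_width: 0.0
the job is handed in; nothing more can be done
None
```

I turned the turntable about +54° (counter-clockwise) with the shut fingertips, pushing one peg along its arc. I then backed the hand away, raised it clear and handed the job in at about 7.4 s. The hand-in gave no verdict.

**Alignment:** in the last pictures the red jar's centre is 0.7 mm past the mark line in one camera and 3.9 mm short of it in the other. The two disagree by about 4.5 mm, but both are well inside the 10 mm limit.

**Other things:** the jars and spoon rest look upright, but I did not measure the blue jar's or the spoon rest's distance from their seats. The bottle and steamer show no change from the first picture. The hand reads near-zero force. I did not take a separate second picture to confirm the disc had stopped turning.

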